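Index the casting turntable and bolt it

ROBOT

A 6-joint arm with a two-finger parallel gripper is mounted at the origin on the work surface. World frame = base frame: x ahead of the robot, y to its left, z up, the work surface at z = 0. Lengths are in mm, angles in rad, forces in N, time in s.
With the tool pointing down it reaches from about 350 to 875 mm from the base axis. Payload 4.2 kg.
Tool frame: the origin (TCP) lies between the finger pads; the fingertips stand 14 mm ahead of it and the grasp point (between the pads) lies 5 mm behind it; z points along the fingers, y is the line along which they close (so a half turn about z gives the same grasp; the last joint's range is limited). The gripper opens to 85 mm and grips with 20 to 120 N. Pads are 22 mm wide; open, the fingers measure 114 mm over their backs; the gripper's body (76 mm by 85 mm) begins 54 mm behind the grasp point. The pads swing forward as they close: fully open they stand 13 mm farther back than shut.
Start: joints at [1.377, 0.385, 0.008, 0, -1.194, -0.259], TCP at [273.394, 562.01, 245.312] pointing down, gripper open.
Joint ranges: [-3.14, 3.14], [-1.21, 2.06], [-1.07, 1.41], [-3.16, 2.05], [-2.99, -0.16], [-3.1, 3.1]. Speed limits (rad/s): [2.79, 2.79, 3.14, 3.14, 3.14, 3.14].

INTERFACE

Orientations are given as a unit quaternion [x, y, z, w].
In Python, from bench import * gives the robot as it stands.
- The arm moves only by the tool carry_out, never from a script. Its argument "motion" is a list of rows, each a list of 7 numbers: the turn, a rotation vector about the tool's x, y, z in rad, then the shift along the tool's x, y, z in mm, then the opening, from -1 (shut) to 1 (fully open), so that 0 is half open. A call has 1 to 5 rows; each row is the pose to reach, as a shift and turn from the pose commanded when the call began, along the tool's axes at that moment; what a row does not reach only later rows make up. A row lasts 1/8 s, in which the tool goes at most 62.5 mm and 10.7 degrees, less where a joint would pass 70% of its speed; a pose out of reach is approached as far as the arm can. A call with a gripper value outside its range is refused whole. The fingers move at their own pace and stop on an object; the grip force is fixed at half the most. Time passes only in rows, so rows that repeat a pose let the fingers close. It gives the time, the measured TCP pose, the force, the opening and the grip force at its end, in the units of the state.
- read_state(): the state, without advancing time (a new reading comes with each control period).
- get_image(name): name is "scene" or "top" or "wrist"; returns a dict with "color" (400x640x3 uint8, blue, green, red), "mtx" (3x3 intrinsics, pixels), "k1" (the pictures are not rectified: a ray, as slopes to the right and down, at radius r is drawn at 1 + k1 r^2 times it, then the intrinsics apply), "position" and "orientation" of the camera in the world. Camera axes: x right, y down, z forward; pixel columns grow to the right and rows downward; lengths in mm; the calibration is good to about 2 mm. A picture is of the moment at which its call begins. There is no depth.
- job_done(): hands the job in; it is judged then, once.
The state is a dict: "clock": time; "joints": joint angles; "joint_vel": joint speeds; "joint_efforts": joint torques, N m; "position": TCP position; "ee_rot": TCP orientation; "contact_force": force on the tool from outside, world axes, zero at the start; "wrist_torque": the same for the moment, N m; "gripper_width": finger opening in mm; "grasp_force": force on a finger pad.
Only numpy, scipy, OpenCV 4.12 (cv2) and the standard library are available. Lean on these libraries where they do the work, as an engineer would, in place of code of your own. Each camera call takes 0.05 s, during which the arm holds its last target. There are 200 camera calls.

TASK

Push the forked bar of the bench turntable round until its fork stands squarely in front of the sliding bolt, then push the bolt's upright post inwards until the bolt is fully home between the two prongs. Use fingertip pushes only: do not lift or shift the bronze casting that stands on the turntable, and leave the other things on the bench where they are.

Things in the scene. Friction and masses are not known exactly. Their poses are not given: they have to be found in the camera images.
- turntable (a joint): angle (rad) of the steel turntable about its vertical axis, counterclockwise positive seen from above; at 0 the forked bar points along world +x, so the value is the bar's world heading; end stops at -3.1 and 3.1. It turns stiffly (about 0.25 N m of friction, some 2 N at the bar) and stays where it is left.
- bolt (a joint): travel (m) of the flat steel sliding bolt: 0 drawn back, 0.035 fully home (end stop). It slides straight towards the turntable's axis against about 2 N of friction and stays where it is left. It is 16 mm wide and 14 mm thick, 47.5 mm above the bench, in a grey guide block on the bracket.
- axis (a point): point on the turntable's vertical axis, at the disc's top face, 55 mm above the bench. Disc: 160 mm across, its underside 40 mm above the bench. Three bars stick out of its rim 120 degrees apart, 14 mm thick: two plain round ones that end 137 mm from the axis, and the longer forked one.
- fork (a point): middle of the mouth between the fork's two prongs, on the forked bar, 175 mm from the axis and 47.5 mm above the bench. The prongs are 10 mm wide with 40 mm clear between them (60 mm over all) and end 192 mm from the axis; the crosspiece that carries them is 60 mm wide and starts 154 mm from the axis.
- stem (a point): point in the middle of the forked bar's plain stem, 118 mm from the axis and 47.5 mm above the bench. The stem is 14 mm wide and 14 mm thick and is bare from the disc's rim (80 mm from the axis) to the crosspiece (154 mm). Below it is open down to the bench, except over the bracket's flat strap (8 mm high, 40 mm wide).
- nose (a point): centre of the bolt's inner end, 47.5 mm above the bench: 200 mm from the axis when drawn back, 165 mm when home.
- post (a point): centre of the top of the bolt's upright round steel post, 98 mm above the bench: 253 mm from the axis when drawn back, 218 mm when home. The post is 16 mm in diameter and stands free above the guide block, which reaches from 210 to 285 mm from the axis, is 50 mm wide and 58 mm high (61 mm over its screw heads); the bolt between is lower.
- bracket: the index bracket fixed to the bench: a flat steel strap with the grey guide block at its outer end. Origin on the bench under the turntable's axis; its x axis points outwards along the bolt, z up.
- casting: bronze finial casting, about 0.7 kg, 64 mm across and 96 mm tall, standing loose near the middle of the turntable; origin at the centre of its underside; z up. It rides round with the turntable.
- tin: bystander: metal tin, 68 mm across, 55 mm tall; origin at its underside's centre
- cone: bystander: small turned bronze piece, 60 mm across, 50 mm tall; origin at its underside's centre
- block: bystander: wooden block 70 x 45 x 35 mm; origin at its underside's centre
- spanner: bystander: steel spanner lying flat along its x axis
- hammer: bystander: hammer lying flat along its x axis
- brush: bystander: brush lying flat along its x axis
- cup: bystander: white cup, 72 mm across, 85 mm tall; origin at its underside's centre

How it is judged (in metres and radians):
On the way, in this order (a step that is already met when the one before it is completed fails the run):
1. the fork stands at rest in front of the bolt, which is still drawn back (not (y of fork in the frame of bracket below -0.012 m or y of fork in the frame of bracket above 0.012 m or x of fork in the frame of bracket below 0 m) and value of joint bolt below 0.009 m and velocity of joint turntable between -0.05 and 0.05 rad/s), for 0.2 s.
2. the bolt is pushed home between the prongs (not (y of fork in the frame of bracket below -0.012 m or y of fork in the frame of bracket above 0.012 m or x of fork in the frame of bracket below 0 m) and value of joint bolt above 0.031 m), for 0.2 s.
At the end, for the whole second after the job is handed in: The fork's middle lies within 12 mm sideways of the bolt's centre line (so the bolt is clear of both prongs), the bolt is within 4 mm of fully home, and the casting stands upright on the turntable within 30 mm of its axis, all at rest (all of step 2 and horizontal distance between casting and axis below 0.03 m and angle between casting's own z axis and vertical below 0.15 rad and linear speed of casting below 0.02 m/s and velocity of joint turntable between -0.03 and 0.03 rad/s); the robot touches nothing.
It fails at once if the bolt is pushed in more than 12 mm while the fork does not face it (14 mm sideways) (value of joint bolt above 0.012 m and (y of fork in the frame of bracket below -0.014 m or y of fork in the frame of bracket above 0.014 m or x of fork in the frame of bracket below 0 m)).
It fails at once if the casting is lifted (15 mm), tipped or shifted more than 30 mm off the axis (z of casting in the frame of axis above 0.015 m or angle between casting's own z axis and vertical above 0.35 rad or horizontal distance between casting and axis above 0.03 m).
It fails at once if a bystander is moved more than 30 mm (distance of any of tin, cone, block, spanner, hammer, brush, cup from where it was at the start of the episode above 0.03 m).
It also fails if it takes over 58 s, if anything falls off the work surface, if the arm or the gripper's body presses on something with over 40 N, if the wrist force passes 120 N, or if a joint passes its speed limit or range.

## Working session

There is one attempt and no reset: what is moved stays moved. The work goes in short steps, Python scripts to look and compute and a tool call to move; the robot and the scene stay as the last step left them, time stands still between calls to the robot, and variables do not carry over. Pictures are saved under pics/ and viewed, at most 10 in all, crops included, and the job is handed in when it is done.

Besides the shell and the picture viewer there is one more tool, called after "Call:" as name(argument=value, ...), one argument or row to a line, values as JSON. carry_out: Moves the arm, as the interface text tells. Its arguments: {"type":"object","properties":{"motion":{"type":"array"}},"required":["motion"]}

```bash
mkdir -p pics; cat > h.py <<'E'
from bench import *
import numpy as np, cv2
from scipy.spatial.transform import Rotation as R
def snap(name,fn):
    im=get_image(name); cv2.imwrite('pics/'+fn+'.png',im['color'])
    np.savez('pics/'+fn+'.npz',mtx=im['mtx'],k1=im['k1'],p=im['position'],q=im['orientation'])
def world(fn,u,v,z):
    d=np.load('pics/'+fn+'.npz'); K=d['mtx']
    x=cv2.undistortPoints(np.array([[[u,v]]],float),K,np.array([float(d['k1']),0,0,0]))[0,0]
    r=R.from_quat(d['q']).apply([x[0],x[1],1]); p=d['p']
    return p+r*(z-p[2])/r[2]
E
python3 - <<'E'
from h import *
snap('top','top1');snap('scene','sc1')
s=read_state();print(s['clock'],s['position'],s['ee_rot'])
print(np.load('pics/top1.npz')['p'],np.load('pics/sc1.npz')['p'])
E
```

```text
0.1 [273.1951652  561.58315723 244.30844504] [ 9.74462744e-01 -2.24547037e-01 -1.77391706e-04  9.78525402e-04]
[ 495.65207968  -36.18260202 1285.99424985] [1006.88899972  422.60166858  848.60192622]
```

View pics/top1.png

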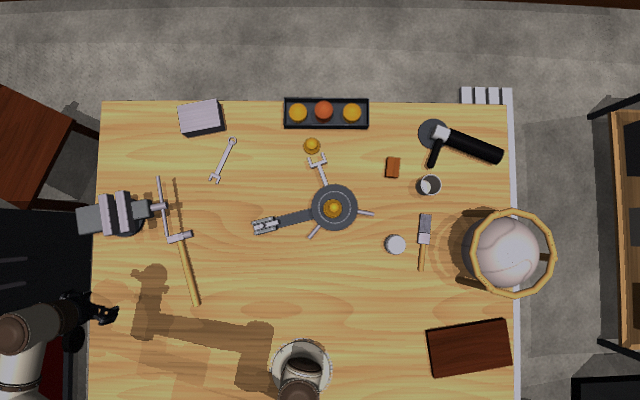

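View pics/sc1.png

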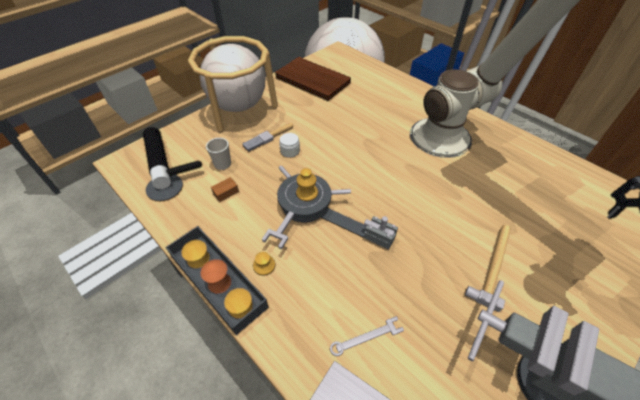

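The top view shows the turntable at about (334,208), the fork at (317,162) and the guide block at (265,226). The cone sits near the fork at (312,145). I'll enlarge this area.

```bash
python3 - <<'E'
from h import *
im=cv2.imread('pics/top1.png')[130:250,240:390]
cv2.imwrite('pics/c1.png',cv2.resize(im,None,fx=5,fy=5,interpolation=cv2.INTER_CUBIC))
for n,u,v,z in [('axis',334,208,55),('fork',317,162,47.5),('cone',312,145,40),('block',262,227,58)]: print(n,world('top1',u,v,z))
E
```

```text
axis [ 556.57553725 -108.92006775   55.        ]
fork [714.67696366 -50.18704271  47.5       ]
cone [775.63002359 -32.4009976   40.        ]
block [490.23767478 132.89835293  58.        ]
```

View pics/c1.png

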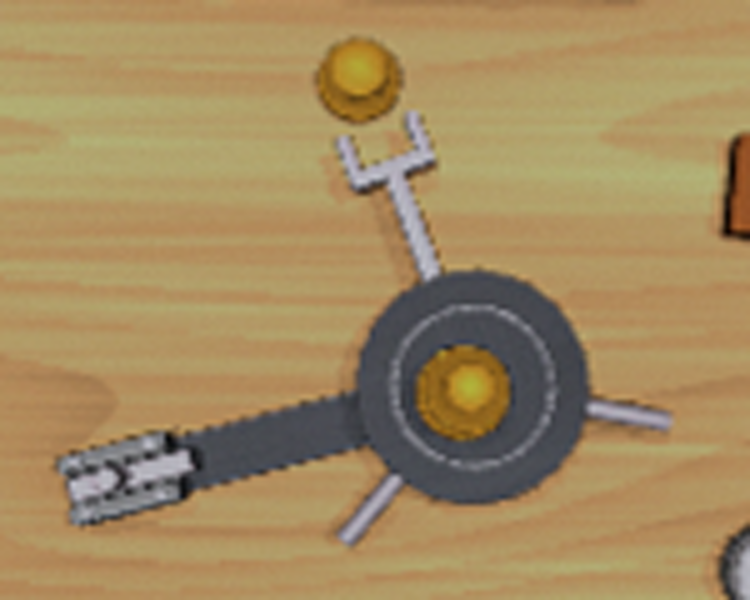

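The crop shows the disc centre at about (473,386) and the stem running from (430,275) to (395,178). The prong tips are at (343,142) and (412,117), and the guide block corners at (60,463), (170,433), (187,493) and (75,522).

```bash
cat >> h.py <<'E'
def cw(u,v,z,s=5,o=(240,130),fn='top1'): return world(fn,(u+.5)/s-.5+o[0],(v+.5)/s-.5+o[1],z)
E
python3 - <<'E'
from h import *
ax=cw(473,386,55); print('axis',ax)
def pol(n,p): d=p-ax; print(n,p.round(1),'r',np.hypot(*d[:2]).round(1),'ang',np.arctan2(d[1],d[0]).round(4))
pol('stem',cw(412,227,52)); pol('fork',(cw(343,142,52)+cw(412,117,52))/2); pol('cross',cw(395,176,54))
pol('guide',sum(cw(*c,58) for c in [(60,463),(170,433),(187,493),(75,522)])/4)
pol('nose',cw(193,460,54)); pol('post',cw(118,480,98))
pol('bar2',cw(345,540,54));pol('bar3',cw(668,422,54))
pol('casting',cw(463,392,60));pol('cone',cw(360,82,20))
# strap edges
pol('strap',(cw(190,437,8)+cw(197,487,8))/2);
pol('tin',world('top1',395,244,55)); pol('hand',world('top1',180,240,20))
E
```

```text
axis [ 560.64454559 -109.5778601    55.        ]
stem [669.1 -67.6  52. ] r 116.3 ang 0.3693
fork [736.4 -43.4  52. ] r 187.8 ang 0.3599
cross [703.9 -55.7  54. ] r 153.1 ang 0.36
guide [496.5 125.6  58. ] r 243.8 ang 1.8369
nose [508.9  79.1  54. ] r 195.6 ang 1.8383
post [495.  123.6  98. ] r 242.2 ang 1.8453
bar2 [456.2 -24.   54. ] r 135.0 ang 2.4553
bar3 [ 537.5 -242.    54. ] r 134.4 ang -1.7441
casting [ 556.3 -102.6   60. ] r 8.3 ang 2.1278
cone [776.5 -31.   20. ] r 229.7 ang 0.3492
strap [508.1  83.    8. ] r 199.7 ang 1.8373
tin [ 437.  -315.2   55. ] r 240.0 ang -2.1121
hand [441.8 423.   20. ] r 545.7 ang 1.7904
```

```bash
cat >> h.py <<'E'
AX=np.array([560.6,-109.6])
def row(tx,ty,tz,phi,s=None):
    "tool-frame row to world target, tool down with tool-x heading phi"
    s=s or read_state(); q=R.from_quat(s['ee_rot'])
    t=R.from_quat([np.cos(phi/2),np.sin(phi/2),0,0])
    return np.r_[(q.inv()*t).as_rotvec(), q.inv().apply(np.array([tx,ty,tz])-s['position'])].round(3)
def stempose(th,off,z,r=116):
    p=AX+r*np.array([np.cos(th),np.sin(th)])+off*np.array([np.sin(th),-np.cos(th)])
    return (p[0],p[1],z,th-np.pi/2)
E
python3 -c "
from h import *
print(stempose(.358,40,245),row(*stempose(.358,40,245)))"
```

```text
(np.float64(683.2616114393791), np.float64(-106.4173785812962), 245, -1.2127963267948965) [ 2.00000e-03 -1.00000e-03  7.60000e-01  6.61049e+02  4.21182e+02
  2.07000e-01]
```

Call:
carry_out(
  motion=[
    [0,0,0.15,50,32,0,-1],
    [0,0,0.3,100,64,0,-1],
    [0,0,0.45,150,96,0,-1],
    [0,0,0.6,200,127,0,-1],
    [0,0,0.76,250,159,0,-1],
  ],
)

```text
clock: 0.72
position: [429.2, 307.8, 245.0]
ee_rot: [0.82, -0.572, -0.0, 0.0]
contact_force: [0.1, 0.4, 0.5]
gripper_width: 0.2
grasp_force: 0.0
```

```bash
python3 -c "
from h import *
print(read_state()['position'],row(*stempose(.358,40,245)))"
```

```text
[429.16333687 307.84744338 245.04658871] [ 0.00000e+00 -0.00000e+00 -5.00000e-03  4.76582e+02 -9.51350e+01
  9.80000e-02]
```

Call:
carry_out(
  motion=[
    [0,0,0,58,-12,0,-1],
    [0,0,0,116,-23,0,-1],
    [0,0,0,174,-35,0,-1],
    [0,0,0,232,-46,0,-1],
    [0,0,0,290,-58,0,-1],
  ],
)

```text
clock: 1.35
position: [585.1, 56.6, 245.0]
ee_rot: [0.822, -0.57, -0.0, 0.0]
contact_force: [0.1, 1.7, -0.1]
gripper_width: 0.0
grasp_force: 0.0
```

Call:
carry_out(
  motion=[
    [0,0,0,58,-12,0,-1],
    [0,0,0,116,-23,0,-1],
    [0,0,0,160,-32,0,-1],
    [0,0,0,180,-36,0,-1],
    [0,0,0,180,-36,0,-1],
  ],
)

```text
clock: 1.98
position: [681.3, -98.4, 244.1]
ee_rot: [0.821, -0.571, -0.001, 0.0]
contact_force: [0.3, 0.0, -0.7]
gripper_width: -0.1
grasp_force: 0.0
```

```bash
python3 -c "
from h import *
print(read_state()['position'],row(*stempose(.358,40,45)))
snap('top','top2');snap('wrist','w2')
im=cv2.imread('pics/top2.png')[130:250,240:390]
w=cv2.imread('pics/w2.png')
cv2.imwrite('pics/c2.png',np.vstack([cv2.resize(im,(400,320),interpolation=cv2.INTER_CUBIC),cv2.resize(w,(400,250))]))
"
```

```text
[681.32991258 -98.39331498 244.1216677 ] [ 2.00000e-03  1.00000e-03 -2.00000e-03  8.36100e+00  6.68000e-01
  1.99116e+02]
```

View pics/c2.png

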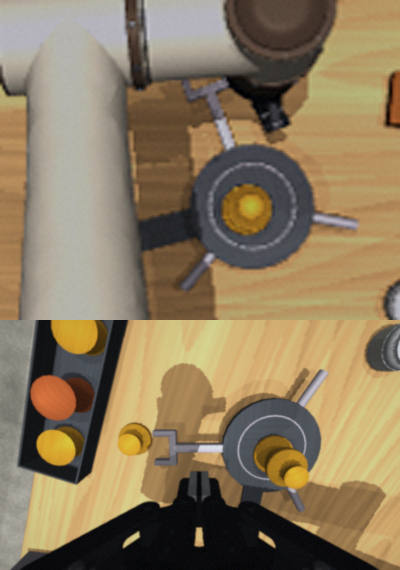

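The wrist view (lower half) shows the stem at about (207,127 below the seam), with the fingers lower in the image. I'll project the planned descent point into that view, and measure the axis and stem from it too.

```bash
python3 -c "
from h import *
d=np.load('pics/w2.npz');print(d['p'])
def proj(p):
    c=R.from_quat(d['q']).inv().apply(np.array(p)-d['p'])
    return cv2.projectPoints(c[None],np.zeros(3),np.zeros(3),d['mtx'],np.array([float(d['k1']),0,0,0]))[0].ravel()/1.6
print('tcp low',proj(stempose(.358,40,45)[:2]+(30,)),'stem',proj(stempose(.358,0,0)[:2]+(47.5,)),'axis',proj([*AX,55]))
f=lambda u,v,z:world('w2',u*1.6,v*1.6,z)
print('axis',f(272,125,55),'stem',f(205,128,54),'crosspiece',f(174,127,54))
"
```

```text
[ 707.4097458  -167.87049341  372.25641039]
tcp low [199.19098574 101.92061438] stem [199.24910992 127.83442496] axis [271.01886892 129.14358056]
axis [ 562.24042649 -116.47517943   55.        ] stem [661.17815672 -73.91620434  54.        ] crosspiece [708.77426706 -58.03361122  54.        ]
```

Call:
carry_out(
  motion=[
    [0,0,0,8,0,50,-1],
    [0,0,0,8,0,100,-1],
    [0,0,0,8,0,150,-1],
    [0,0,0,8,0,185,-1],
    [0,0,0,8,0,198,-1],
  ],
)

```text
clock: 2.7
position: [682.6, -103.5, 45.4]
ee_rot: [0.822, -0.569, -0.002, 0.001]
contact_force: [-0.5, -0.0, -0.5]
gripper_width: 0.2
grasp_force: 0.0
```

```bash
python3 -c "
from h import *
s=read_state();print(s['position'],s['contact_force'],s['joints'])
snap('wrist','w3');cv2.imwrite('pics/c3.png',cv2.imread('pics/w3.png'))
th0=.358
for k in range(1,6): print(row(*stempose(th0+.09*k-.0,19,46)))
"
```

```text
[ 682.55402842 -103.49675006   45.36865186] [-0.53800531 -0.03895453 -0.48667262] [ 8.29544404e-02  6.72105661e-01 -3.34433160e-02 -4.76032160e-04
 -8.69278592e-01  2.77223502e-01]
[ 4.0000e-03  2.0000e-03 -8.8000e-02 -2.8741e+01 -8.5600e-01 -1.0150e+00]
[ 4.0000e-03  2.0000e-03 -1.7800e-01 -3.9312e+01 -1.1620e+00 -1.0000e+00]
[ 4.0000e-03  2.0000e-03 -2.6800e-01 -4.9867e+01 -5.1600e-01 -9.8200e-01]
[ 3.0000e-03  2.0000e-03 -3.5800e-01 -6.0322e+01  1.0760e+00 -9.6000e-01]
[ 3.0000e-03  2.0000e-03 -4.4800e-01 -7.0592e+01  3.6020e+00 -9.3500e-01]
```

View pics/c3.png

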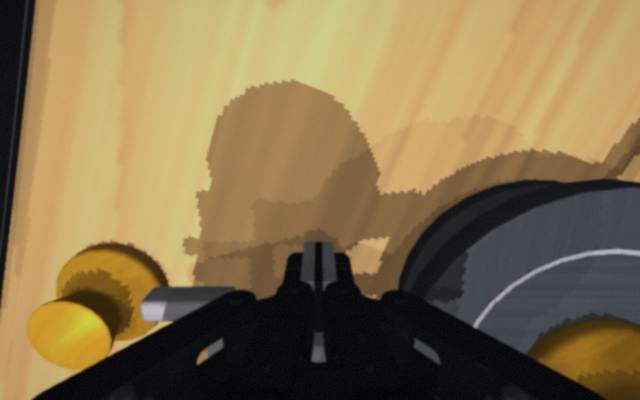

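The fingers are down on the clockwise side of the stem, clear of both the disc and the crosspiece. Starting the push.

Call:
carry_out(
  motion=[
    [0,0,-0.03,-14,0,-1,-1],
    [0,0,-0.09,-28,0,-1,-1],
    [0,0,-0.178,-39,-1,-1,-1],
    [0,0,-0.268,-50,0,-1,-1],
    [0,0,-0.358,-60,1,-1,-1],
  ],
)

```text
clock: 3.38
position: [663.5, -48.3, 51.1]
ee_rot: [0.911, -0.412, 0.002, -0.001]
contact_force: [2.0, -2.3, -1.1]
gripper_width: -0.1
grasp_force: 1.4
```

```bash
python3 -c "
from h import *
s=read_state();print(s['position'],s['contact_force'])
p=s['position'][:2]-AX;print(np.hypot(*p),np.arctan2(p[1],p[0]))
for k in range(1,6): print(row(*stempose(.358+.36+.09*k,19,46)))
"
```

```text
[663.46110074 -48.33244211  51.05482185] [ 2.03559645 -2.34057246 -1.1445763 ]
119.72518404462008 0.5372029428660656
[-4.000e-03 -4.000e-03 -8.700e-02 -1.305e+01  5.140e-01  5.008e+00]
[-3.000e-03 -4.000e-03 -1.770e-01 -2.362e+01  1.920e-01  4.973e+00]
[-3.0000e-03 -4.0000e-03 -2.6700e-01 -3.4177e+01  8.2100e-01  4.9340e+00]
[-3.0000e-03 -4.0000e-03 -3.5700e-01 -4.4635e+01  2.3970e+00  4.8930e+00]
[-3.0000e-03 -4.0000e-03 -4.4700e-01 -5.4908e+01  4.9060e+00  4.8480e+00]
```

Call:
carry_out(
  motion=[
    [0,0,-0.09,-12,0,2,-1],
    [0,0,-0.18,-23,0,3,-1],
    [0,0,-0.27,-33,1,3,-1],
    [0,0,-0.36,-44,2,3,-1],
    [0,0,-0.45,-54,5,3,-1],
  ],
)

```text
clock: 4.0
position: [626.6, -9.9, 49.5]
ee_rot: [0.98, -0.198, 0.005, -0.002]
contact_force: [3.6, 0.2, 1.7]
gripper_width: 0.0
grasp_force: 1.5
```

```bash
python3 -c "
from h import *
s=read_state();print(s['position'],s['contact_force'])
p=s['position'][:2]-AX;print(np.hypot(*p),np.arctan2(p[1],p[0]))
for k in range(1,6): print(row(*stempose(.358+.81+.08*k,19,46)))
"
```

```text
[626.61759754  -9.92313161  49.45761628] [3.64990293 0.18265144 1.66630334]
119.55668645561676 0.9858116852444534
[-6.0000e-03 -1.0000e-02 -7.6000e-02 -1.2027e+01  4.0300e-01  3.3370e+00]
[-5.0000e-03 -1.0000e-02 -1.5600e-01 -2.1418e+01 -3.3000e-02  3.2480e+00]
[-5.0000e-03 -1.0000e-02 -2.3600e-01 -3.0813e+01  2.8300e-01  3.1540e+00]
[-4.0000e-03 -1.1000e-02 -3.1600e-01 -4.0153e+01  1.3490e+00  3.0560e+00]
[-4.0000e-03 -1.1000e-02 -3.9600e-01 -4.9378e+01  3.1590e+00  2.9550e+00]
```

Call:
carry_out(
  motion=[
    [0,-0.005,-0.08,-11,0,2,-1],
    [0,-0.01,-0.16,-21,0,3,-1],
    [0,-0.01,-0.24,-31,0,3,-1],
    [0,-0.01,-0.32,-40,1,3,-1],
    [0,-0.01,-0.4,-49,3,3,-1],
  ],
)

```text
clock: 4.62
position: [580.3, 6.5, 46.3]
ee_rot: [1.0, 0.001, 0.001, -0.002]
contact_force: [3.2, 0.1, 1.3]
gripper_width: -0.2
grasp_force: 1.4
```

```bash
python3 -c "
from h import *
s=read_state();print(s['position'],s['contact_force'])
p=s['position'][:2]-AX;print(np.hypot(*p),np.arctan2(p[1],p[0]))
snap('top','top4');snap('scene','s4')
a=cv2.imread('pics/top4.png')[130:250,240:390];b=cv2.imread('pics/s4.png')[150:280,230:420]
cv2.imwrite('pics/c4.png',np.hstack([cv2.resize(a,(400,320),interpolation=2),cv2.resize(b,(400,320),interpolation=2)]))
for k in range(1,6): print(row(*stempose(.358+1.21+.04*k,19,46)))
"
```

```text
[580.28224208   6.53118058  46.28410887] [3.1994602  0.08847108 1.29401946]
117.78727332212682 1.4029088482372467
[-0.004  0.003 -0.04  -2.984 -0.803 -0.538]
[-4.000e-03  3.000e-03 -8.000e-02 -7.660e+00 -1.285e+00 -5.200e-01]
[-4.0000e-03  3.0000e-03 -1.2000e-01 -1.2353e+01 -1.5800e+00 -5.0400e-01]
[-4.0000e-03  3.0000e-03 -1.6000e-01 -1.7053e+01 -1.6870e+00 -4.8700e-01]
[-4.0000e-03  3.0000e-03 -2.0000e-01 -2.1754e+01 -1.6060e+00 -4.7200e-01]
```

View pics/c4.png

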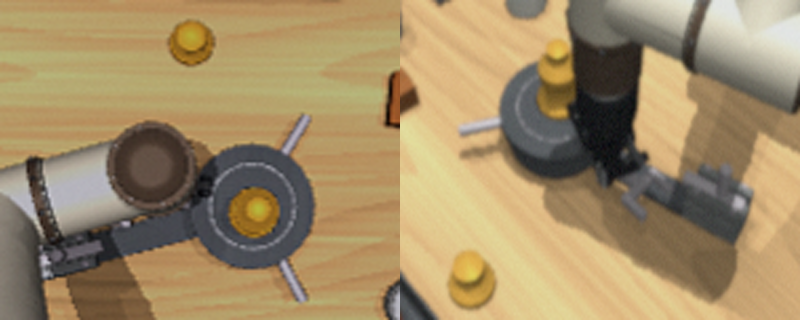

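The stem is nearly at the bolt. The free bars (tips at about (305,118) and (303,298) in the left half) give the table angle.

```bash
cat >> h.py <<'E'
def bars(fn,b3,b2,s=8/3):
    o=[]
    for (u,v),off in ((b3,2*np.pi/3),(b2,-2*np.pi/3)):
        p=cw(u,v,50,s=s,fn=fn)[:2]-AX; o.append((np.hypot(*p).round(1),(np.arctan2(p[1],p[0])+off)%(2*np.pi)))
    return o
E
python3 -c "
from h import *
print(bars('top4',(306,117),(303,299)))"
```

```text
[(np.float64(134.1), np.float64(1.5526030215066002)), (np.float64(134.4), np.float64(1.5555019181002159))]
```

Call:
carry_out(
  motion=[
    [0,0,-0.05,-5,-1,0,-1],
    [0,0,-0.1,-10,-1,0,-1],
    [0,0,-0.15,-15,-1,0,-1],
    [0,0,-0.2,-21,-1,0,-1],
    [0,0,-0.2,-21,-1,0,-1],
  ],
)

```text
clock: 5.35
position: [557.1, 6.8, 44.2]
ee_rot: [0.995, 0.097, -0.003, -0.002]
contact_force: [1.2, 0.8, 0.8]
gripper_width: -0.2
grasp_force: 0.9
```

```bash
python3 -c "
from h import *
s=read_state();print(s['position'],s['contact_force'])
p=s['position'][:2]-AX;print(np.hypot(*p),np.arctan2(p[1],p[0]))
snap('top','top5');snap('wrist','w5')
a=cv2.imread('pics/top5.png')[130:250,240:390];b=cv2.imread('pics/w5.png')
cv2.imwrite('pics/c5.png',np.hstack([cv2.resize(a,(400,320),interpolation=2),cv2.resize(b,(400,320),interpolation=2)]))
for t in (1.79,1.82,1.85): print(row(*stempose(t,19,46)))
"
```

```text
[557.09527969   6.7606913   44.17422025] [1.21623681 0.83999611 0.84179133]
116.41345946237368 1.6009066762986768
[-0.004  0.006 -0.024 -2.943 -1.866 -2.263]
[-4.000e-03  6.000e-03 -5.400e-02 -6.443e+00 -2.299e+00 -2.241e+00]
[-4.000e-03  6.000e-03 -8.400e-02 -9.954e+00 -2.626e+00 -2.220e+00]
```

View pics/c5.png

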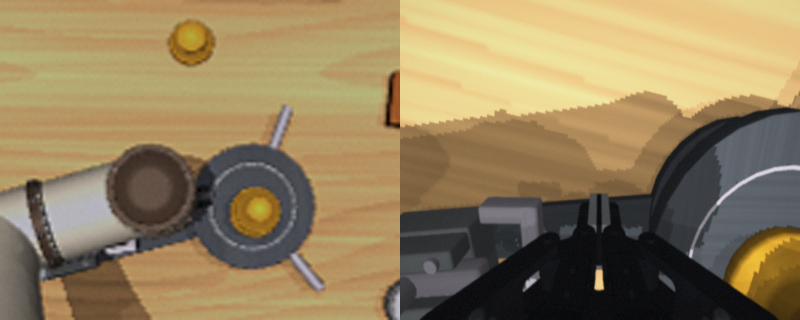

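```bash
python3 -c "
from h import *
print(bars('top5',(287,106),(323,288)))"
```

```text
[(np.float64(136.4), np.float64(1.7606348065987896)), (np.float64(137.6), np.float64(1.7678735667456769))]
```

Call:
carry_out(
  motion=[
    [0,0,-0.04,-4,-1,-1,-1],
    [0,0,-0.075,-8,-1,-2,-1],
    [0,0,-0.075,-9,-1,-2,-1],
    [0,0,-0.075,-9,-1,-2,-1],
  ],
)

```text
clock: 5.95
position: [546.2, 4.9, 44.5]
ee_rot: [0.991, 0.135, -0.005, -0.002]
contact_force: [1.1, 0.5, -0.1]
gripper_width: 0.4
grasp_force: 0.6
```

```bash
python3 -c "
from h import *
s=read_state();print(s['position'],s['contact_force'])
p=s['position'][:2]-AX;print(np.hypot(*p),np.arctan2(p[1],p[0])+.163)
snap('top','top6');snap('wrist','w6')
"
```

```text
[546.20322744   4.93773455  44.4555331 ] [ 1.06971129  0.47213139 -0.07039318]
115.4389868950659 1.8588351579987423
```

Call:
carry_out(
  motion=[
    [0,0,0,15,0,0,-1],
    [0,0,0,30,0,0,-1],
    [0,0,0,30,0,-55,-1],
    [0,0,0,30,0,-115,-1],
    [0,0,0,30,0,-175,-1],
  ],
)

```text
clock: 6.68
position: [578.0, 12.8, 221.1]
ee_rot: [0.991, 0.135, -0.005, -0.001]
contact_force: [1.2, -0.2, 0.4]
gripper_width: -0.0
grasp_force: 0.0
```

```bash
cat >> h.py <<'E'
TB=1.838
def postpose(r,z): return (AX[0]+r*np.cos(TB),AX[1]+r*np.sin(TB),z,TB-np.pi/2)
E
python3 -c "
from h import *
print(read_state()['position'],row(*postpose(292,220)))
snap('top','top7');snap('wrist','w7');snap('scene','s7')
a=cv2.imread('pics/top7.png')[130:250,240:390];b=cv2.imread('pics/w7.png')
cv2.imwrite('pics/c7.png',np.hstack([cv2.resize(a,(300,240),interpolation=2),cv2.resize(b,(500,312))[:240]]))
cv2.imwrite('pics/c7.png',np.vstack([cv2.resize(a,(400,320),interpolation=2),cv2.resize(b,(400,250))]))
"
```

```text
[577.98017448  12.77534653 221.09439755] [-4.00000e-03  1.00000e-02  3.00000e-03 -4.85220e+01 -1.78696e+02
  2.32800e+00]
```

View pics/c7.png

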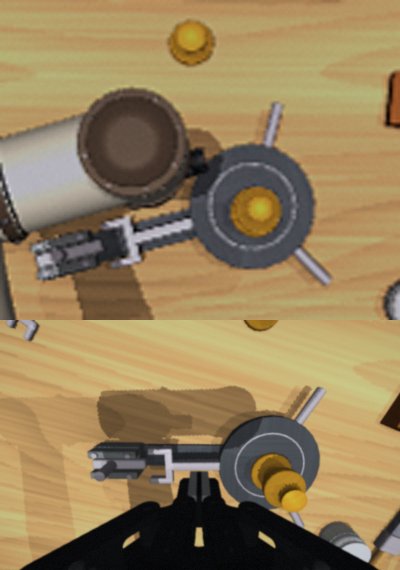

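The fork now faces the bolt. I'll zoom in on the wrist view to check the centring.

```bash
python3 -c "
from h import *
print(bars('top7',(277,104),(329,281)))
b=cv2.imread('pics/w7.png')[180:280,130:290]
cv2.imwrite('pics/c8.png',cv2.resize(b,None,fx=5,fy=5,interpolation=2))
"
```

```text
[(np.float64(135.2), np.float64(1.8567400705255845)), (np.float64(136.4), np.float64(1.852976639199956))]
```

View pics/c8.png

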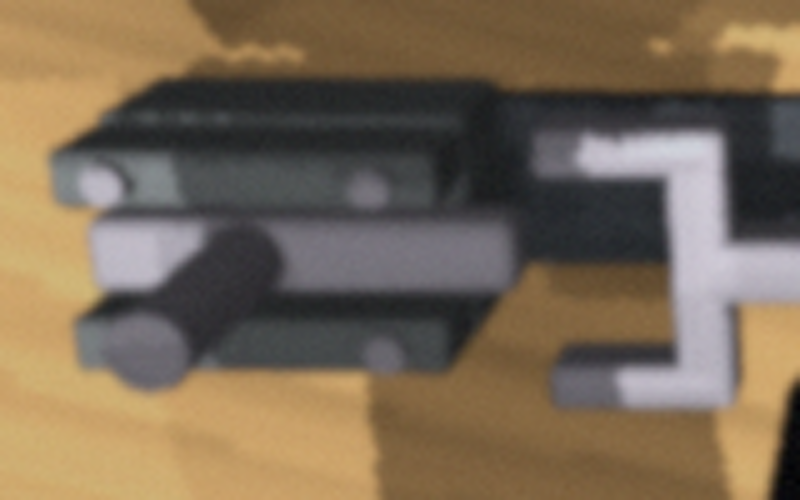

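The fork is about 3.5 mm off the bolt's line against a limit of 12, which is good. Next is the post; its top is at (148,352) in the crop.

```bash
python3 -c "
from h import *
p=cw(148,350,98,s=5,o=(130,180),fn='w7');d=p[:2]-AX;print(p,np.hypot(*d),np.arctan2(d[1],d[0]))
print(row(*postpose(295,220)))"
```

```text
[497.21477081 130.07783627  98.        ] 247.91763245054258 1.8293375346129992
[-4.00000e-03 -0.00000e+00  3.00000e-03 -5.06360e+01 -1.81798e+02
  4.42900e+00]
```

Call:
carry_out(
  motion=[
    [0,0,0,-14,-50,0,-1],
    [0,0,0,-28,-100,0,-1],
    [0,0,0,-42,-150,0,-1],
    [0,0,0,-51,-182,0,-1],
    [0,0,0,-51,-182,0,-1],
  ],
)

```text
clock: 7.45
position: [478.7, 176.0, 219.7]
ee_rot: [0.991, 0.136, -0.006, -0.001]
contact_force: [-0.2, -0.1, 1.2]
gripper_width: 0.1
grasp_force: 0.0
```

```bash
python3 -c "
from h import *
print(read_state()['position'],row(*postpose(295,90)))"
```

```text
[478.71468943 176.0078073  219.66601563] [-4.0000e-03  1.1000e-02  6.0000e-03  4.9770e+00  2.6400e+00  1.2961e+02]
```

Call:
carry_out(
  motion=[
    [0,0,0,4,0,50,-1],
    [0,0,0,4,0,95,-1],
    [0,0,0,4,0,125,-1],
    [0,0,0,4,0,130,-1],
    [0,0,0,4,0,130,-1],
  ],
)

```text
clock: 8.07
position: [483.0, 175.6, 90.7]
ee_rot: [0.991, 0.134, -0.005, -0.001]
contact_force: [0.0, -0.3, 0.5]
gripper_width: 0.3
grasp_force: 0.0
```

```bash
python3 -c "
from h import *
s=read_state();print(s['position'],s['contact_force'])
for r in (280,260,245,240): print(row(*postpose(r,90)))
snap('wrist','w9')
b=cv2.imread('pics/w9.png');cv2.imwrite('pics/c9.png',b)
"
```

```text
[483.01253277 175.6246623   90.71367418] [ 0.04349404 -0.30254944  0.48609465]
[-4.000e-03  9.000e-03  3.000e-03 -5.100e-01  1.559e+01  6.530e-01]
[-4.000e-03  9.000e-03  3.000e-03 -5.620e-01  3.559e+01  5.710e-01]
[-4.000e-03  9.000e-03  3.000e-03 -6.010e-01  5.059e+01  5.090e-01]
[-4.000e-03  9.000e-03  3.000e-03 -6.140e-01  5.559e+01  4.880e-01]
```

View pics/c9.png

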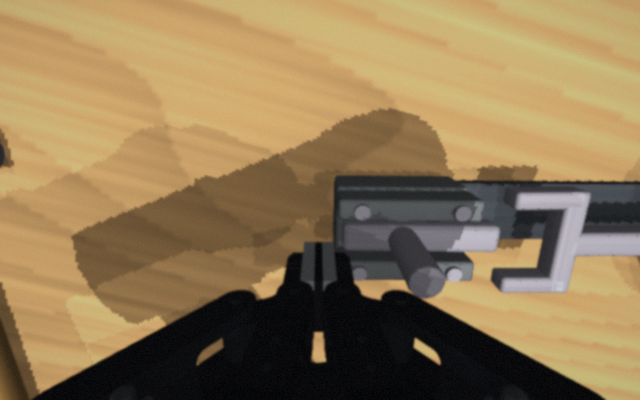

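The fingertips at (318,245) are beyond the post, whose top is at (425,282), and in line with it. Pushing inwards along tool +y.

Call:
carry_out(
  motion=[
    [0,0,0,0,10,0,-1],
    [0,0,0,0,20,0,-1],
    [0,0,0,0,28,0,-1],
    [0,0,0,0,36,0,-1],
    [0,0,0,0,42,0,-1],
  ],
)

```text
clock: 8.75
position: [493.9, 135.1, 90.7]
ee_rot: [0.991, 0.135, -0.004, -0.002]
contact_force: [-1.0, 2.6, 1.9]
gripper_width: 0.4
grasp_force: 1.1
```

Call:
carry_out(
  motion=[
    [0,0,0,0,4,0,-1],
    [0,0,0,0,8,0,-1],
    [0,0,0,0,12,0,-1],
    [0,0,0,0,12,0,-1],
  ],
)

```text
clock: 9.25
position: [496.5, 123.3, 90.1]
ee_rot: [0.991, 0.135, -0.005, -0.001]
contact_force: [-0.4, 0.4, 0.5]
gripper_width: 0.2
grasp_force: 0.1
```

```bash
python3 -c "
from h import *
s=read_state();p=s['position'][:2]-AX;print(np.hypot(*p),s['position'],s['contact_force'])"
```

```text
241.58501709921018 [496.54934757 123.33955098  90.12522872] [-0.41607813  0.39232047  0.4818454 ]
```

Call:
carry_out(
  motion=[
    [0,0,0,0,2,0,-1],
    [0,0,0,0,4,0,-1],
    [0,0,0,0,4,0,-1],
  ],
)

```text
clock: 9.62
position: [497.1, 121.6, 90.1]
ee_rot: [0.991, 0.134, -0.005, -0.003]
contact_force: [-5.3, 9.6, 1.4]
gripper_width: -0.2
grasp_force: 5.2
```

Call:
carry_out(
  motion=[
    [0,0,0,0,2,0,-1],
    [0,0,0,0,2,0,-1],
  ],
)

```text
clock: 9.88
position: [497.2, 121.3, 90.2]
ee_rot: [0.991, 0.134, -0.005, -0.004]
contact_force: [-8.3, 16.4, 2.9]
gripper_width: -0.3
grasp_force: 9.2
```

The end stop is reached: the position has stalled while the force rose to about 18 N. I'll back off and lift.

Call:
carry_out(
  motion=[
    [0,0,0,0,-10,0,-1],
    [0,0,0,0,-30,0,-1],
    [0,0,0,0,-40,-40,-1],
    [0,0,0,0,-40,-90,-1],
    [0,0,0,0,-40,-90,-1],
  ],
)

```text
clock: 10.5
position: [490.5, 157.3, 184.4]
ee_rot: [0.991, 0.135, -0.001, -0.003]
contact_force: [-0.1, 0.7, -0.3]
gripper_width: -0.2
grasp_force: 0.0
```

```bash
python3 -c "
from h import *
print(read_state()['contact_force'])
snap('wrist','w10');snap('scene','s10')
b=cv2.imread('pics/w10.png')
a=cv2.imread('pics/s10.png')[150:280,230:420]
cv2.imwrite('pics/c10.png',np.hstack([cv2.resize(a,(320,240),interpolation=2),cv2.resize(b,(480,300))[60:]]))"
```

```text
[-0.08021479  0.68290638 -0.25481603]
```

View pics/c10.png

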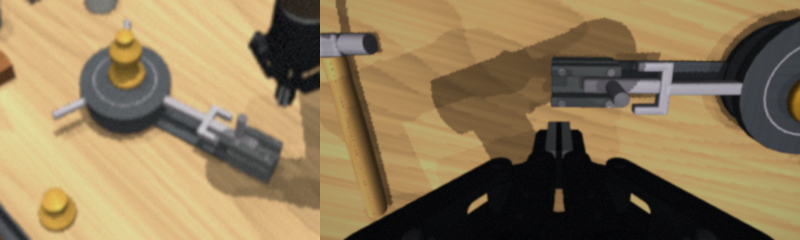

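The bolt is home between the prongs (right half, about (655,88)), the casting is upright, and the gripper touches nothing.

```bash
python3 -c "
from bench import *
print(job_done())"
```

```text
the job is handed in; nothing more can be done
None
```

I turned the fork to face the bolt (about 3 mm off its centre line), pushed the bolt to its end stop between the prongs, and handed the job in at about 10.5 s; the last pictures show the casting upright on the turntable, but no verdict came back.

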